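Point out the injector and its missing nozzle, then log the pair

ROBOT

A 6-joint arm with a two-finger parallel gripper is mounted at the origin on the work surface. World frame = base frame: x ahead of the robot, y to its left, z up, the work surface at z = 0. Lengths are in mm, angles in rad, forces in N, time in s.
With the tool pointing down it reaches from about 350 to 775 mm from the base axis. Payload 7.3 kg.
Tool frame: the origin (TCP) lies at the centre of the arm's flange, where the gripper is bolted on; the fingertips stand 178 mm ahead of it and the grasp point (between the pads) lies 159 mm ahead of it; z points along the fingers, y is the direction in which the jaws open and shut (so a half turn about z gives the same grasp; the last joint's range is limited). The gripper opens to 92 mm and grips with 3 to 60 N. Pads are 19 mm wide; open, the fingers measure 130 mm over their backs; the gripper's body (75 mm by 190 mm) begins 47 mm behind the grasp point.
Start: joints at [-1.441, 0.342, 1.524, -0, 1.275, -0.146], TCP at [142.986, -505.156, 404.741] pointing down, gripper open.
Joint ranges: [-2.53, 2.53], [-0.77, 2.02], [0.04, 2.7], [-1, 4.14], [0.28, 2.66], [-3.11, 3.11]. Speed limits (rad/s): [2.57, 2.57, 3.14, 3.14, 3.14, 3.14].

INTERFACE

Orientations are given as [roll, pitch, yaw] about the fixed x, y, z axes, in that order (R = Rz(yaw) Ry(pitch) Rx(roll)).
In Python, from plant import get_obs, capture, close_job gives the robot as it stands. The module is installed in compiled form; this text tells all that it offers.
- The arm moves only by the shell command python3 -m pendant 'ROWS'. ROWS is JSON, a list of rows, each a list of 3 entries, a list of its own where there are three numbers: the shift along the tool's x, y, z in m, then the turn, a rotation vector about the tool's x, y, z in rad, then the finger opening in m, from 0 to 0.0918. In form: [[[tx, ty, tz], [wx, wy, wz], fingers], ...]. A call has 1 to 10 rows; each row is the pose to reach, as a shift and turn from the pose commanded when the call began, along the tool's axes at that moment; what a row does not reach only later rows make up. A row lasts 1/12 s, in which the tool goes at most 41.7 mm and 7.16 degrees, less where a joint would pass 70% of its speed; a pose out of reach is approached as far as the arm can. A call with a gripper value outside its range is refused whole. The fingers move at their own pace and stop on an object; the grip force is fixed at half the most. Time passes only in rows, so rows that repeat a pose let the fingers close. It gives the time, the measured TCP pose, the force and the opening at its end, in the units of the state.
- get_obs(): the state, without advancing time (a new reading comes with each control period).
- capture(name): name is "scene" or "top" or "wrist"; returns a dict with "color" (384x512x3 uint8, red, green, blue), "mtx" (3x3 intrinsics, pixels), "dist" ([k1, k2, p1, p2, k3] as OpenCV has them; the pictures are not rectified), "rvec" (rotation vector, rad) and "tvec" (3), from world to camera coordinates, as OpenCV has them. Camera axes: x right, y down, z forward; pixel columns grow to the right and rows downward; lengths in mm; the calibration is good to about 2 mm. A picture is of the moment at which its call begins. There is no depth.
- close_job(): hands the job in, once; it reports no verdict.
The state is a dict: "time": time; "joint_positions": joint angles; "dq": joint speeds; "tau": joint torques, N m; "tool_pos": TCP position; "tcp_rot": TCP orientation; "contact_force": force on the tool from outside, world axes, zero at the start; "moment": the same for the moment, N m; "grip_width": finger opening in mm.
Only numpy, scipy, OpenCV 4.12 (cv2) and the standard library are available. Lean on these libraries where they do the work, as an engineer would, in place of code of your own. Each camera call takes 0.05 s, during which the arm holds its last target. There are 200 camera calls.

TASK

One of the four injectors in the steel tray has lost its nozzle, which stands loose in the three-part dish: with the fingers pointing straight down, point at the middle of that injector from two or three centimetres above it and stay there a good two seconds, then point at the tip of the loose nozzle in the same way, and finally press the larger button on the grey box fully down to log the pair, let it come up and finish clear. Only point: do not touch or move the injectors, the parts, the tray or the dish, and leave the small button alone. Come down and go up straight from well above each time (a hand's width), so that you never point low over another injector or another part in the dish.

Things in the scene. Friction and masses are not known exactly. Their poses are not given: they have to be found in the camera images.
- tray: (Sizes in mm.) Fixed shallow stainless tray, 230 (x) x 260 (y), rim 22 high, its floor 3 above the table; two black notched rails across it carry four injectors side by side, 55 apart in its y, all lying along its x. Origin: centre of its underside, on the table; z up.
- injector_a: (Sizes in mm.) Complete diesel injector lying loose and level in a notch of the tray: steel block 75 long x 26 wide x 26 high, round black head 20 plus plug 8.5 at its +x end, and at its -x end (towards the robot) a dark nozzle 20 in diameter tapering to a thin tip, 57 long, so about 160 overall. Origin: middle of the underside of the block, 19 above the table; block top 26 above the origin; x along its length, z up.
- injector_b: (Sizes in mm.) Complete diesel injector lying loose and level in a notch of the tray: steel block 75 long x 26 wide x 26 high, round black head 20 plus plug 8.5 at its +x end, and at its -x end (towards the robot) a dark nozzle 20 in diameter tapering to a thin tip, 57 long, so about 160 overall. Origin: middle of the underside of the block, 19 above the table; block top 26 above the origin; x along its length, z up.
- injector_c: (Sizes in mm.) Complete diesel injector lying loose and level in a notch of the tray: steel block 75 long x 26 wide x 26 high, round black head 20 plus plug 8.5 at its +x end, and at its -x end (towards the robot) a dark nozzle 20 in diameter tapering to a thin tip, 57 long, so about 160 overall. Origin: middle of the underside of the block, 19 above the table; block top 26 above the origin; x along its length, z up.
- injector_bare: (Sizes in mm.) The injector without nozzle: the same steel block, 75 long x 26 wide x 26 high, with the same black head at its +x end, but nothing on its -x end, so only about 104 overall. It may lie in any of the four places of the tray. Loose. Origin: middle of the underside of the block, 19 above the table; x along its length, z up.
- injector_bare_top (a point): (Sizes in mm.) Middle of the top face of the steel block of the injector without nozzle, 26 above its origin, about 45 above the table: the point to point at.
- dish: (Sizes in mm.) Fixed open steel dish, 190 (x) x 85 (y), 20 high, walls 3, with two cross walls that make three compartments in a row along its x, centres 62 apart. Origin: centre of its underside, on the table.
- nozzle: (Sizes in mm.) The loose injector nozzle, dark steel, standing on its wide end, thin tip up, in any one of the dish's compartments: 20 in diameter for the lower 31, then 9 in diameter, 57 tall. Tips over easily. Origin: centre of its underside, 3 above the table.
- nozzle_tip (a point): (Sizes in mm.) Tip of the loose nozzle, 57 above its underside, about 60 above the table: the point to point at.
- socket: (Sizes in mm.) Bystander: bright round spanner socket, 28 in diameter, 38 tall, standing in a compartment of the dish. Origin: centre of its underside.
- nut: (Sizes in mm.) Bystander: hexagon nut, 24 across flats, 14 high, lying in a compartment of the dish. Origin: centre of its underside.
- panel: (Sizes in mm.) Fixed grey box, 120 (x) x 80 (y) x 45 high, with two round grey push buttons on its top. Origin: centre of its underside, on the table; the large button lies 26 along its +x, the small one 34 along its -x.
- log_button_top (a point): (Sizes in mm.) Centre of the top face of the LARGER button, 40 in diameter, 67 above the table when up. It moves straight down 6 on a spring, 5 N when fully down, and springs back.
- log_button (a joint): Travel of the larger button in m: 0 up, 0.006 fully down.
- small_button (a joint): Travel of the small button (18 mm in diameter), which is to be left alone: 0 up, 0.006 down.
Not all that is in view belongs to the job. Of the things shaped like the panel, the grey one is meant.

How it is judged:
By the outcome, as a careful person would: the job done as asked, in the order asked, and still so for the second after the job is handed in, with the robot touching nothing.
It also fails if it takes over 58 s, if anything falls off the work surface, if the arm or the gripper's body presses on something with over 40 N, if the wrist force passes 120 N, or if a joint passes its speed limit or range.

## Working session

There is one attempt and no reset: what is moved stays moved. The work goes in short steps, Python scripts to look and compute and a shell command to move; the robot and the scene stay as the last step left them, time stands still between calls to the robot, and variables do not carry over. Pictures are saved under pics/ and viewed, about 8 in all and at most 12, crops included, and the job is handed in when it is done.

```bash
mkdir -p pics; cat > h.py <<'E'
import numpy as np, cv2, pickle
from plant import get_obs, capture
def grab(n,tag):
    c=capture(n); pickle.dump(c,open(f'pics/{tag}.pkl','wb')); cv2.imwrite(f'pics/{tag}.png',c['color'][:,:,::-1]); return c
def load(tag): return pickle.load(open(f'pics/{tag}.pkl','rb'))
def ray(c,uv):
    R=cv2.Rodrigues(np.array(c['rvec'],float))[0]; t=np.array(c['tvec'],float).ravel()
    p=cv2.undistortPoints(np.array([[uv]],float),np.array(c['mtx']),np.array(c['dist'])).ravel()
    return -R.T@t, R.T@np.array([p[0],p[1],1])
def onz(c,uv,z):
    o,d=ray(c,uv); return o+d*(z-o[2])/d[2]
def proj(c,P):
    return cv2.projectPoints(np.array(P,float).reshape(-1,3),np.array(c['rvec'],float),np.array(c['tvec'],float),np.array(c['mtx']),np.array(c['dist']))[0].reshape(-1,2)
E
python3 - <<'E'
from h import *
a=grab('top','top0');b=grab('scene','scene0')
for n,c in(('top',a),('scene',b)): print(n,ray(c,(256,192)))
o=get_obs();print(o)
E
```

```text
top (array([ 432.26947557, -122.4801737 , 1304.8730083 ]), array([ 0.04990501, -0.00371784, -0.9987908 ]))
scene (array([1239.39776377,  102.31502158,  747.01611879]), array([-0.70370947, -0.23139402, -0.67175481]))
{'time': 0.1, 'joint_positions': array([-1.44097388e+00,  3.42646264e-01,  1.52490554e+00,  1.46130345e-05,
        1.27537311e+00, -1.45978815e-01]), 'dq': array([-0.00026846, -0.00231814, -0.0054807 , -0.00098923,  0.00033422,
        0.00052731]), 'tau': array([ 1.81027335e-03, -4.32004416e+01, -2.44694620e+01,  7.18646217e-02,
        5.26230584e-02, -3.73600074e-05]), 'tool_pos': array([ 142.98623672, -505.0363208 ,  404.12337949]), 'tcp_rot': array([-3.14027660e+00, -2.07616736e-04,  2.75796859e-01]), 'contact_force': array([ 0.45361866,  0.09538532, -0.65290918]), 'moment': array([ 0.03741482,  0.04407854, -0.03767675]), 'grip_width': 92.04180248023307}
```

View pics/top0.png

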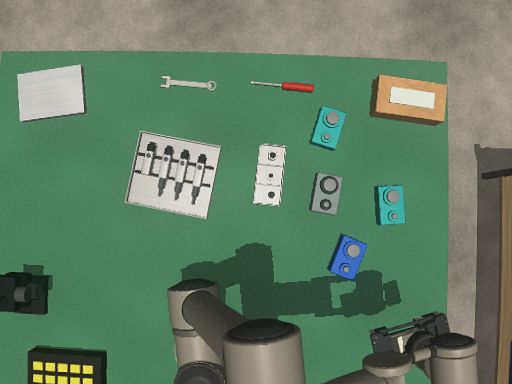

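View pics/scene0.png

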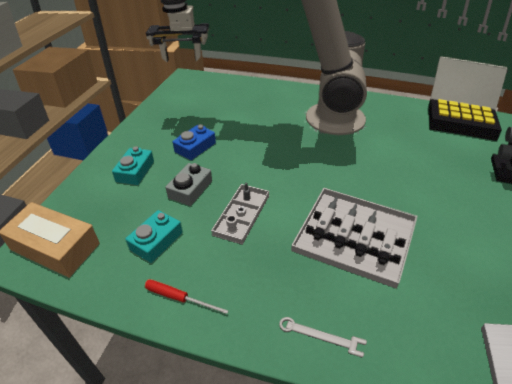

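The top view shows the tray at (172,175), dish at (270,175) and grey panel at (326,193). The two teal boxes and the blue one are decoys. The candidates are injectors at (148,155), (165,170), (182,172) and (199,178), and dish parts at (272,156), (270,176) and (270,195). I'll check them in one close crop.

```bash
python3 - <<'E'
from h import *
a=load('top0')['color'];b=load('scene0')['color']
f=lambda im,s:cv2.resize(im,None,fx=s,fy=s,interpolation=cv2.INTER_CUBIC)
A=f(a[125:225,120:350],3.4)[:,:782]; B=f(b[150:280,160:420],3)
h=np.zeros((340+0,782,3),np.uint8); h[:A.shape[0]]=A[:340]
cv2.imwrite('pics/crop1.png',h[:,:,::-1])
cv2.imwrite('pics/crop2.png',B[:,:,::-1])
E
```

```text
(no output)
```

View pics/crop1.png

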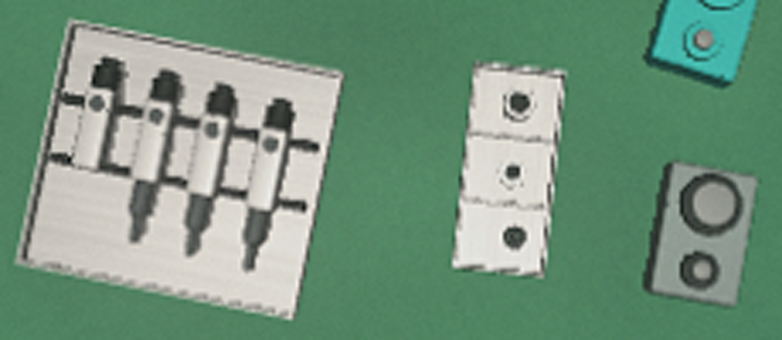

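View pics/crop2.png

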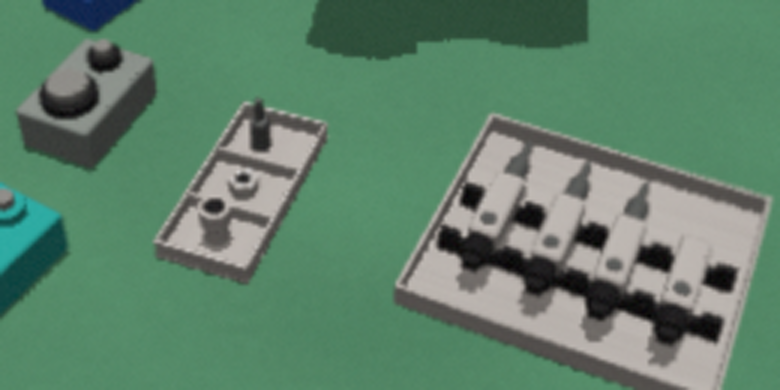

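Bare injector: the leftmost in the top view, at (148,163), with no dark nozzle at its lower end. Nozzle: the dark cylinder in the compartment nearest the robot, at top (271,195) with its tip at scene (246,184). The other dish parts are the socket (272,156) and the nut (270,176). The larger button is at top (329,185).

```bash
python3 - <<'E'
from h import *
c=load('top0');s=load('scene0')
T=lambda x,y:(120+(x+.5)/3.4-.5,125+(y+.5)/3.4-.5)
S=lambda x,y:(160+(x+.5)/3-.5,150+(y+.5)/3-.5)
r=lambda n,p:print(n,np.round(p,1))
def tri(u,v):
    o1,d1=ray(c,u);o2,d2=ray(s,v);k=np.linalg.lstsq(np.c_[d1,-d2],o2-o1,rcond=None)[0]
    a=o1+d1*k[0];b=o2+d2*k[1];return np.r_[(a+b)/2,np.linalg.norm(a-b)]
tc=[onz(c,T(*p),22) for p in((70,20),(342,73),(293,318),(18,263))]
m=np.mean(tc,0);r('tray corners',tc);r('tray c',m)
yx=(tc[0]+tc[1]-tc[2]-tc[3])[:2];yaw=np.arctan2(yx[1],yx[0]);r('yaw',yaw)
r('sizes',[np.linalg.norm(tc[i]-tc[(i+1)%4]) for i in range(4)])
R=np.array([[np.cos(yaw),-np.sin(yaw)],[np.sin(yaw),np.cos(yaw)]])
r('slot +82.5',m[:2]+R@[0,82.5])
b=onz(c,T(95,130),45);r('bare block top',b); r(' in tray',R.T@(b-m)[:2])
r('bare scene',onz(s,S(686,270),45)); r('tri',tri(T(95,130),S(686,270)))
r('block ends',[onz(c,T(*p),45) for p in((103,90),(88,168))])
dc=[onz(c,T(*p),20) for p in((476,63),(566,71),(543,276),(453,268))];r('dish',np.mean(dc,0));r('sz',[np.linalg.norm(dc[i]-dc[(i+1)%4]) for i in range(4)])
dx=(dc[0]+dc[1]-dc[2]-dc[3])[:2];dx/=np.linalg.norm(dx);r('comp',np.mean(dc,0)[:2]-62*dx)
r('nozzle top z60/34',[onz(c,T(514,237),60),onz(c,T(514,237),34)])
r('nozzle scene tip',onz(s,S(258,100),60))
r('btn top',onz(c,T(710,205),67));r('btn scene',onz(s,S(69,89),67));r('tri',tri(T(710,205),S(69,89)))
r('small',onz(c,T(700,269),60))
E
```

```text
tray corners [[679.8 242.4  22. ]
 [636.5 -11.8  22. ]
 [411.2  25.3  22. ]
 [453.7 280.1  22. ]]
tray c [545.3 134.   22. ]
yaw -0.2
sizes [257.8 228.3 258.3 229.2]
slot +82.5 [558.8 215.4]
bare block top [575.3 207.9  45. ]
 in tray [17.5 77.8]
bare scene [579.1 211.5  45. ]
tri [575.7 210.6  40.8   3.1]
block ends [[611.9 202.3  45. ]
 [540.8 212.7  45. ]]
dish [ 552.6 -167.8   20. ]
sz [ 83.1 189.6  82.3 189.5]
comp [ 490.8 -162.5]
nozzle top z60/34 [[ 488.6 -171.8   60. ]
 [ 489.8 -172.8   34. ]]
nozzle scene tip [ 492.9 -171.6   60. ]
btn top [ 521.3 -343.9   67. ]
btn scene [ 532.3 -338.1   67. ]
tri [ 521.9 -345.3   56.8    1.1]
small [ 464.8 -337.3   60. ]
```

Injector, nozzle and dish readings agree to a few mm. The two button views disagree by 11 mm, so I'll refine that with the wrist camera. Now I'll traverse high with the fingers closed.

```bash
python3 -m pendant '[[[0.346,-0.172,0],[0,0,0.276],0],[[0.346,-0.172,0],[0,0,0.276],0],[[0.346,-0.172,0],[0,0,0.276],0],[[0.346,-0.172,0],[0,0,0.276],0],[[0.346,-0.172,0],[0,0,0.276],0],[[0.346,-0.172,0],[0,0,0.276],0],[[0.346,-0.172,0],[0,0,0.276],0],[[0.346,-0.172,0],[0,0,0.276],0],[[0.346,-0.172,0],[0,0,0.276],0],[[0.346,-0.172,0],[0,0,0.276],0]]'
```

```text
time: 0.93
tool_pos: [431.6, -242.1, 404.5]
tcp_rot: [-3.14, -0.001, 0.003]
contact_force: [-0.2, 0.1, 0.7]
grip_width: 29.7
```

```bash
python3 - <<'E'
from h import *
c=grab('wrist','w1'); print(get_obs()['tool_pos'],ray(c,(256,192)))
print(proj(c,[[521,-344,67],[532,-338,67],[490,-172,60]]))
E
python3 -m pendant '[[[0.12,-0.38,0],[0,0,0],0],[[0.12,-0.38,0],[0,0,0],0],[[0.12,-0.38,0],[0,0,0],0],[[0.12,-0.38,0],[0,0,0],0],[[0.12,-0.38,0],[0,0,0],0],[[0.12,-0.38,0],[0,0,0],0],[[0.12,-0.38,0],[0,0,0],0],[[0.12,-0.38,0],[0,0,0],0],[[0.12,-0.38,0],[0,0,0],0],[[0.12,-0.38,0],[0,0,0],0]]'
```

```text
[ 432.14947052 -241.67937016  404.41358775] (array([ 499.21049403, -242.1485109 ,  384.66856333]), array([-0.24971183, -0.00312219, -0.96832478]))
[[365.61399749  83.67235548]
 [360.10244026  71.03394667]
 [182.76838251 117.19965357]]
time: 1.82
tool_pos: [549.5, 137.8, 404.2]
tcp_rot: [-3.141, 0.0, 0.002]
contact_force: [0.0, -1.6, -0.1]
grip_width: 0.7
```

View pics/w1.png

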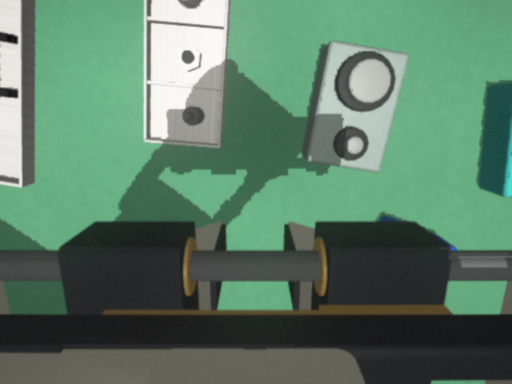

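Wrist view: larger button cap at (371,81), small one at (354,145), nozzle at (193,116), and nut and socket above it. Next I'll measure with it, and look at the tray from here.

```bash
python3 - <<'E'
from h import *
c=load('w1')
for n,p,z in(('btn',(371,81),67),('noz',(193,116),60),('noz',(193,116),34),('noz',(193,116),20),('small',(355,145),60)): print(n,onz(c,p,z).round(1))
a=c['color'][60:170,130:260]; A=cv2.resize(a,None,fx=3,fy=3,interpolation=cv2.INTER_CUBIC)
w=grab('wrist','w2'); print(get_obs()['tool_pos'],get_obs()['tcp_rot'],proj(w,[[575.5,209.5,45]]))
cv2.imwrite('pics/w2b.png',np.hstack([cv2.resize(w['color'][:330],(512,330)),A[:330,:288]])[:,:,::-1])
E
```

```text
btn [ 523.4 -348.8   67. ]
noz [ 491.2 -182.    60. ]
noz [ 490.5 -177.1   34. ]
noz [ 490.2 -174.5   20. ]
small [ 463.8 -340.8   60. ]
[550.01365874 139.93061804 404.0110216 ] [-3.13922186e+00 -9.15653892e-05  3.75593012e-03] [[185.68928823 148.60784505]]
```

View pics/w2b.png

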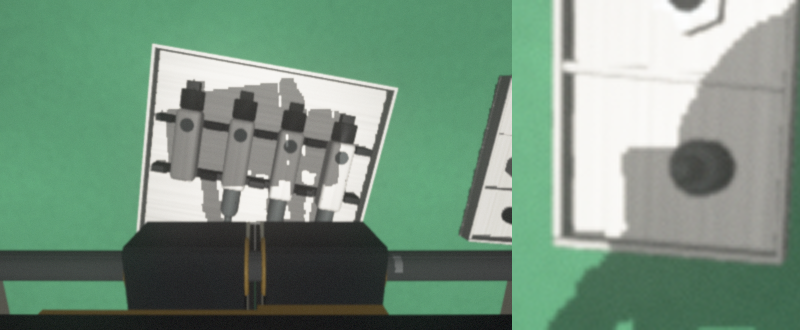

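The tray view confirms the choice: the leftmost injector, block centre about (186,145), has no nozzle, and my estimate projects to (186,149). I'll move above it and measure again.

```bash
python3 -m pendant '[[[0.027,-0.069,0],[0,0,0],0],[[0.027,-0.069,0],[0,0,0],0],[[0.027,-0.069,0],[0,0,0],0],[[0.027,-0.069,0],[0,0,0],0]]'; python3 - <<'E'
from h import *
w=grab('wrist','w3'); print(get_obs()['tool_pos'],proj(w,[[577,209,45]]))
o=w['color'].copy()
p=proj(w,[[577,209,45]])[0].astype(int); cv2.circle(o,tuple(int(v) for v in p),2,(255,0,0),-1)
cv2.imwrite('pics/w3b.png',cv2.resize(o[60:240,150:400],None,fx=3,fy=3,interpolation=cv2.INTER_CUBIC)[:,:,::-1])
E
```

```text
time: 2.2
tool_pos: [576.3, 204.3, 403.6]
tcp_rot: [3.141, 0.002, 0.002]
contact_force: [-0.6, -0.4, -0.2]
grip_width: 0.6
[576.13900038 203.25961046 403.85328685] [[249.81129558 172.47777177]]
```

View pics/w3b.png

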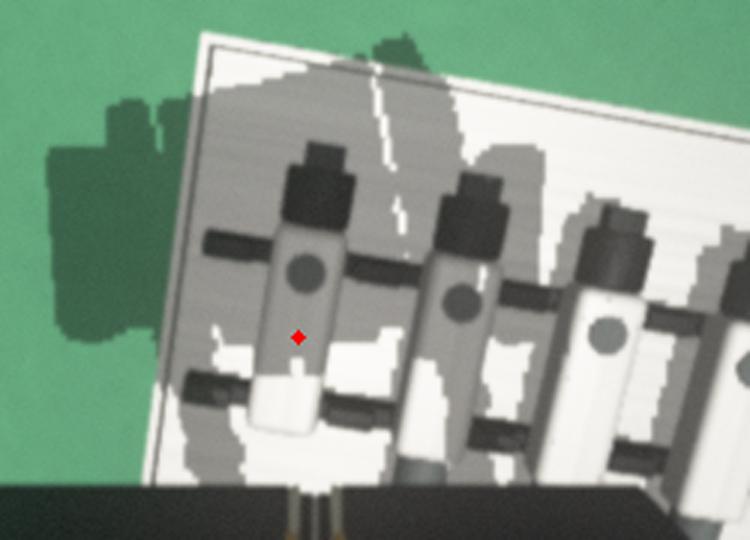

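The marker is centred laterally and sits about 3 mm towards the robot of the block centre, so the target is (579,209). I'll settle, descend straight to 25 mm above, and hold.

```bash
python3 -m pendant '[[[0.002,0,0],[0,0,0],0],[[0.002,0,0],[0,0,0],0],[[0.002,0,0],[0,0,0],0],[[0.002,0,0.03],[0,0,0],0],[[0.002,0,0.06],[0,0,0],0],[[0.002,0,0.09],[0,0,0],0],[[0.002,0,0.12],[0,0,0],0],[[0.002,0,0.14],[0,0,0],0],[[0.002,0,0.15],[0,0,0],0],[[0.002,0,0.156],[0,0,0],0]]'
```

```text
time: 3.08
tool_pos: [578.0, 202.9, 247.5]
tcp_rot: [3.141, 0.002, -0.001]
contact_force: [-0.9, -0.2, 1.1]
grip_width: 0.5
```

```bash
python3 -m pendant '[[[0,0,0],[0,0,0],0],[[0,0,0],[0,0,0],0],[[0,0,0],[0,0,0],0],[[0,0,0],[0,0,0],0],[[0,0,0],[0,0,0],0],[[0,0,0],[0,0,0],0],[[0,0,0],[0,0,0],0],[[0,0,0],[0,0,0],0],[[0,0,0],[0,0,0],0],[[0,0,0],[0,0,0],0]]'; python3 - <<'E'
from h import *
s=grab('scene','s1'); print(get_obs()['tool_pos'],proj(s,[[579,209,45],[579,209,70]]))
cv2.imwrite('pics/s1b.png',cv2.resize(s['color'][130:280,290:430],None,fx=4,fy=4,interpolation=cv2.INTER_CUBIC)[:,:,::-1])
E
```

```text
time: 3.92
tool_pos: [578.2, 203.5, 248.7]
tcp_rot: [3.142, 0.0, -0.0]
contact_force: [-0.3, 0.2, 0.4]
grip_width: 0.4
[578.17359413 203.50859831 248.64393856] [[387.29306779 239.42709331]
 [389.537763   232.35512136]]
```

View pics/s1b.png

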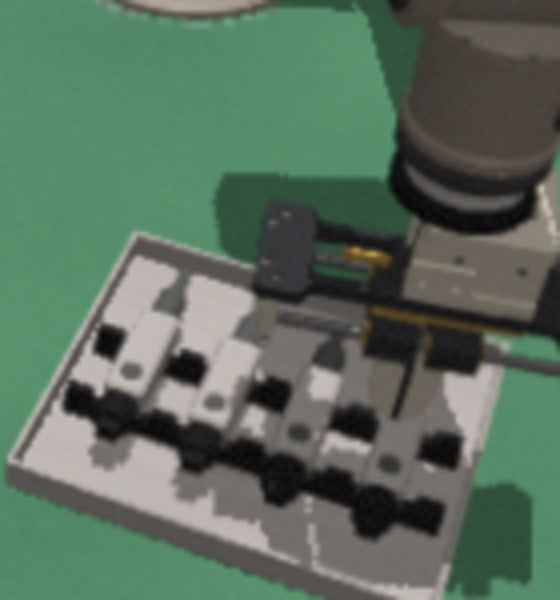

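The closed fingertips are over the bare block, but the TCP is at y=203.5, 5.5 mm short of 209. I'll correct that small offset in place and then hold for over 2.5 s.

```bash
python3 -m pendant '[[[0,-0.002,0],[0,0,0],0],[[0.001,-0.004,0],[0,0,0],0],[[0.001,-0.005,0],[0,0,0],0],[[0.001,-0.005,0],[0,0,0],0],[[0.001,-0.005,0],[0,0,0],0],[[0.001,-0.005,0],[0,0,0],0],[[0.001,-0.005,0],[0,0,0],0],[[0.001,-0.005,0],[0,0,0],0],[[0.001,-0.005,0],[0,0,0],0],[[0.001,-0.005,0],[0,0,0],0]]'
for i in 1 2 3; do python3 -m pendant '[[[0,0,0],[0,0,0],0],[[0,0,0],[0,0,0],0],[[0,0,0],[0,0,0],0],[[0,0,0],[0,0,0],0],[[0,0,0],[0,0,0],0],[[0,0,0],[0,0,0],0],[[0,0,0],[0,0,0],0],[[0,0,0],[0,0,0],0],[[0,0,0],[0,0,0],0],[[0,0,0],[0,0,0],0]]'; done
python3 -m pendant '[[[0,0,-0.01],[0,0,0],0],[[0,0,-0.03],[0,0,0],0],[[0,0,-0.06],[0,0,0],0],[[0,0,-0.09],[0,0,0],0],[[0,0,-0.12],[0,0,0],0],[[0,0,-0.15],[0,0,0],0],[[0,0,-0.156],[0,0,0],0],[[0,0,-0.156],[0,0,0],0]]'
```

```text
time: 4.8
tool_pos: [579.2, 208.5, 248.7]
tcp_rot: [3.142, -0.0, -0.0]
contact_force: [-0.5, 0.3, -0.3]
grip_width: 0.2
time: 5.63
tool_pos: [579.2, 208.5, 248.7]
tcp_rot: [3.141, 0.0, -0.0]
contact_force: [0.2, -0.3, 0.0]
grip_width: 0.5
time: 6.47
tool_pos: [579.2, 208.5, 248.7]
tcp_rot: [3.141, 0.0, -0.0]
contact_force: [-0.5, 0.2, -0.2]
grip_width: 0.2
time: 7.3
tool_pos: [579.2, 208.5, 248.7]
tcp_rot: [3.142, -0.0, -0.0]
contact_force: [-0.5, -0.4, -0.9]
grip_width: 0.7
time: 7.97
tool_pos: [579.2, 208.6, 408.4]
tcp_rot: [-3.14, -0.006, -0.0]
contact_force: [-0.1, -0.3, -0.8]
grip_width: 0.2
```

Held for 3 s and raised straight. Now high across to above the nozzle, where I'll measure again.

```bash
python3 -m pendant '[[[-0.089,0.383,0],[0,0,0],0],[[-0.089,0.383,0],[0,0,0],0],[[-0.089,0.383,0],[0,0,0],0],[[-0.089,0.383,0],[0,0,0],0],[[-0.089,0.383,0],[0,0,0],0],[[-0.089,0.383,0],[0,0,0],0],[[-0.089,0.383,0],[0,0,0],0],[[-0.089,0.383,0],[0,0,0],0],[[-0.089,0.383,0],[0,0,0],0],[[-0.089,0.383,0],[0,0,0],0]]'
python3 -m pendant '[[[0,0,0],[0,0,0],0],[[0,0,0],[0,0,0],0],[[0,0,0],[0,0,0],0],[[0,0,0],[0,0,0],0],[[0,0,0],[0,0,0],0]]'
python3 - <<'E'
from h import *
w=grab('wrist','w4'); print(get_obs()['tool_pos'],proj(w,[[490,-174,60],[490,-174,3],[522,-347,67]]))
o=cv2.resize(w['color'][100:260,180:400],None,fx=3,fy=3,interpolation=cv2.INTER_CUBIC)
cv2.imwrite('pics/w4b.png',o[:,:,::-1])
E
```

```text
time: 8.8
tool_pos: [488.5, -178.3, 403.4]
tcp_rot: [3.141, 0.003, -0.003]
contact_force: [0.1, 0.2, 0.5]
grip_width: 0.6
time: 9.22
tool_pos: [490.4, -173.1, 404.5]
tcp_rot: [-3.141, 0.0, 0.002]
contact_force: [-0.6, -0.3, -0.1]
grip_width: 0.6
[ 490.38857256 -173.2215414   404.60941091] [[255.50217646 176.63553905]
 [255.42061722 166.71846539]
 [434.23048801 146.18550553]]
```

View pics/w4b.png

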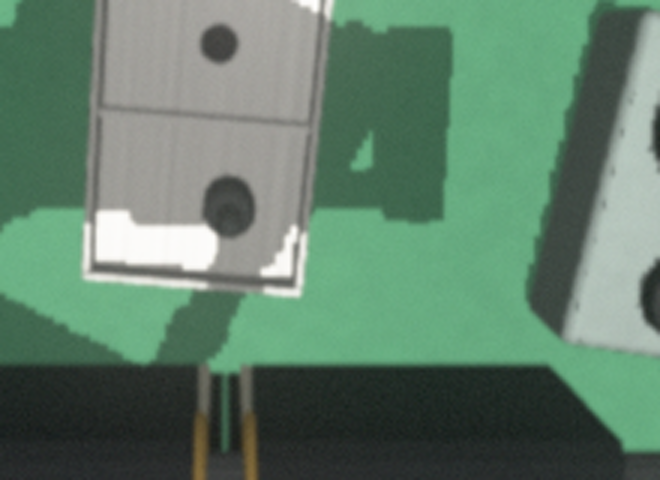

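The nozzle is directly below, its tip at full-image (256.5,172.5), which gives about (493,-175). Scene gave (493,-172) and top (489,-172), so I'll aim at (492,-174.5), descend to 25 mm above the tip (TCP 263), and hold.

```bash
python3 -m pendant '[[[0.002,0.001,0],[0,0,0],0],[[0.002,0.001,0],[0,0,0],0],[[0.002,0.001,0.02],[0,0,0],0],[[0.002,0.001,0.045],[0,0,0],0],[[0.002,0.001,0.07],[0,0,0],0],[[0.002,0.001,0.095],[0,0,0],0],[[0.002,0.001,0.115],[0,0,0],0],[[0.002,0.001,0.13],[0,0,0],0],[[0.002,0.001,0.138],[0,0,0],0],[[0.002,0.001,0.141],[0,0,0],0]]'
python3 -m pendant '[[[0,0,0],[0,0,0],0],[[0,0,0],[0,0,0],0],[[0,0,0],[0,0,0],0]]'
python3 - <<'E'
from h import *
s=grab('scene','s2'); print(get_obs()['tool_pos'],proj(s,[[492,-174.5,60],[492,-174.5,85]]))
cv2.imwrite('pics/s2b.png',cv2.resize(s['color'][110:250,180:320],None,fx=4,fy=4,interpolation=cv2.INTER_CUBIC)[:,:,::-1])
E
```

```text
time: 10.1
tool_pos: [492.0, -175.2, 262.5]
tcp_rot: [-3.141, 0.002, 0.0]
contact_force: [0.3, 0.6, -0.2]
grip_width: 0.2
time: 10.35
tool_pos: [492.4, -175.6, 264.8]
tcp_rot: [3.141, -0.002, -0.0]
contact_force: [0.5, -0.1, 0.8]
grip_width: 0.3
[ 492.39864624 -175.58201414  264.7305782 ] [[244.73851077 182.58616291]
 [244.36034597 175.42619436]]
```

View pics/s2b.png

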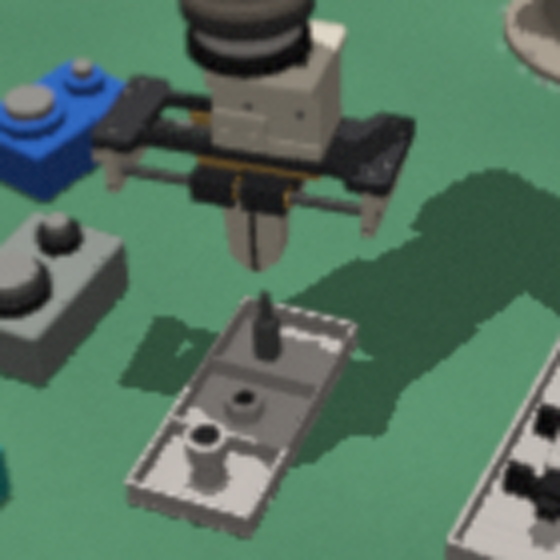

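The closed fingertips are just above the standing nozzle, tip at scene (246,183). The image puts the tip about 3 mm to +y, agreeing with the first two views. A 2.5 mm trim, then hold for over 2.5 s.

```bash
python3 -m pendant '[[[0,-0.001,0],[0,0,0],0],[[0,-0.0025,0.001],[0,0,0],0],[[0,-0.0025,0.001],[0,0,0],0],[[0,-0.0025,0.001],[0,0,0],0],[[0,-0.0025,0.001],[0,0,0],0],[[0,-0.0025,0.001],[0,0,0],0],[[0,-0.0025,0.001],[0,0,0],0],[[0,-0.0025,0.001],[0,0,0],0],[[0,-0.0025,0.001],[0,0,0],0],[[0,-0.0025,0.001],[0,0,0],0]]'
for i in 1 2 3; do python3 -m pendant '[[[0,0,0],[0,0,0],0],[[0,0,0],[0,0,0],0],[[0,0,0],[0,0,0],0],[[0,0,0],[0,0,0],0],[[0,0,0],[0,0,0],0],[[0,0,0],[0,0,0],0],[[0,0,0],[0,0,0],0],[[0,0,0],[0,0,0],0],[[0,0,0],[0,0,0],0],[[0,0,0],[0,0,0],0]]'; done
python3 -m pendant '[[[0,0,-0.01],[0,0,0],0],[[0,0,-0.03],[0,0,0],0],[[0,0,-0.06],[0,0,0],0],[[0,0,-0.09],[0,0,0],0],[[0,0,-0.12],[0,0,0],0],[[0,0,-0.14],[0,0,0],0],[[0,0,-0.14],[0,0,0],0],[[0,0,-0.14],[0,0,0],0]]'
python3 -m pendant '[[[0,0.15,0],[0,0,0],0],[[0,0.15,0],[0,0,0],0],[[0,0.15,0],[0,0,0],0],[[0,0.15,0],[0,0,0],0],[[0,0.15,0],[0,0,0],0],[[0,0.15,0],[0,0,0],0],[[0,0.15,0],[0,0,0],0],[[0,0.15,0],[0,0,0],0]]'
python3 - <<'E'
from h import *
w=grab('wrist','w5'); print(get_obs()['tool_pos'],proj(w,[[522,-346,67]]))
o=cv2.resize(w['color'][80:260,180:400],None,fx=3,fy=3,interpolation=cv2.INTER_CUBIC)
cv2.imwrite('pics/w5b.png',o[:,:,::-1])
E
```

```text
time: 11.23
tool_pos: [492.1, -173.0, 262.7]
tcp_rot: [3.142, 0.0, -0.0]
contact_force: [0.1, 0.0, -0.4]
grip_width: 0.3
time: 12.07
tool_pos: [492.1, -172.9, 262.7]
tcp_rot: [3.142, 0.0, -0.0]
contact_force: [-0.0, -0.7, 0.1]
grip_width: 0.6
time: 12.9
tool_pos: [492.1, -173.0, 262.7]
tcp_rot: [3.142, 0.0, -0.0]
contact_force: [-0.9, 0.2, 0.3]
grip_width: 0.4
time: 13.73
tool_pos: [492.1, -173.0, 262.7]
tcp_rot: [3.142, -0.0, -0.0]
contact_force: [0.5, -0.1, -0.5]
grip_width: 0.4
time: 14.4
tool_pos: [492.0, -172.9, 404.4]
tcp_rot: [3.14, -0.003, -0.0]
contact_force: [0.5, 0.7, -0.7]
grip_width: 0.6
time: 15.07
tool_pos: [492.1, -321.8, 402.2]
tcp_rot: [-3.14, 0.001, 0.001]
contact_force: [-0.4, 0.1, 0.4]
grip_width: 0.6
[ 492.23308817 -321.68708668  402.54862847] [[280.15643431 147.60789383]]
```

View pics/w5b.png

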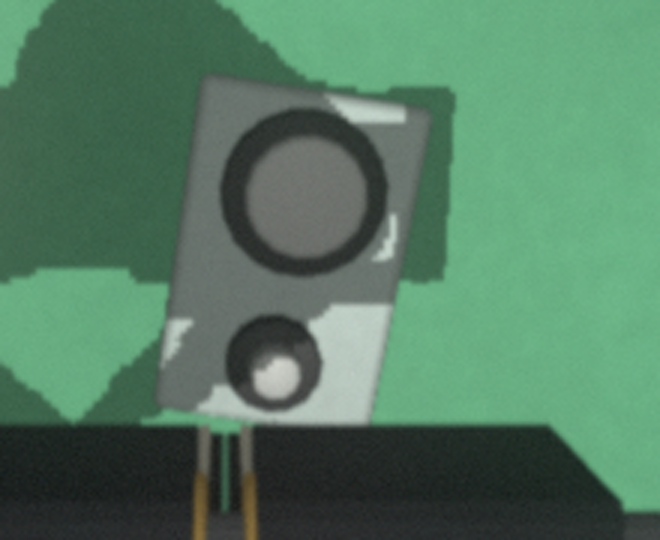

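The larger cap is at full-image (282,145), about 41 px ≈ 40 mm across, giving (524,-348). I'll move over it and descend straight to just above the cap (TCP 252).

```bash
python3 -m pendant '[[[0.032,0.025,0],[0,0,0],0],[[0.032,0.025,0],[0,0,0],0],[[0.032,0.025,0],[0,0,0],0],[[0.032,0.025,0],[0,0,0],0]]'
python3 -m pendant '[[[0,0,0.03],[0,0,0],0],[[0,0,0.06],[0,0,0],0],[[0,0,0.09],[0,0,0],0],[[0,0,0.115],[0,0,0],0],[[0,0,0.135],[0,0,0],0],[[0,0,0.146],[0,0,0],0],[[0,0,0.15],[0,0,0],0],[[0,0,0.15],[0,0,0],0],[[0,0,0.15],[0,0,0],0],[[0,0,0.15],[0,0,0],0]]'
```

```text
time: 15.45
tool_pos: [524.3, -347.1, 402.7]
tcp_rot: [-3.141, 0.0, 0.001]
contact_force: [0.6, 0.5, -0.4]
grip_width: 0.1
time: 16.28
tool_pos: [524.4, -348.2, 254.6]
tcp_rot: [3.139, -0.002, -0.0]
contact_force: [0.1, 0.5, -0.7]
grip_width: 1.0
```

Now pressing down in steps while watching the force (contact is expected near 245, the bottom near 239).

```bash
python3 -m pendant '[[[0,0,0.004],[0,0,0],0],[[0,0,0.008],[0,0,0],0],[[0,0,0.01],[0,0,0],0],[[0,0,0.012],[0,0,0],0],[[0,0,0.012],[0,0,0],0],[[0,0,0.012],[0,0,0],0]]'
python3 -m pendant '[[[0,0,0.001],[0,0,0],0],[[0,0,0.002],[0,0,0],0],[[0,0,0.002],[0,0,0],0],[[0,0,0.002],[0,0,0],0]]'
```

```text
time: 16.78
tool_pos: [524.2, -348.1, 241.1]
tcp_rot: [3.141, -0.001, -0.0]
contact_force: [0.6, -0.4, 3.4]
grip_width: 0.3
time: 17.12
tool_pos: [524.2, -348.1, 239.3]
tcp_rot: [3.141, -0.001, -0.0]
contact_force: [0.5, 0.4, 6.1]
grip_width: 0.8
```

```bash
python3 -m pendant '[[[0,0,0.001],[0,0,0],0],[[0,0,0.001],[0,0,0],0],[[0,0,0.001],[0,0,0],0],[[0,0,0.001],[0,0,0],0]]'
```

```text
time: 17.45
tool_pos: [524.2, -348.1, 239.1]
tcp_rot: [3.14, -0.001, -0.0]
contact_force: [-1.2, 0.3, 11.6]
grip_width: 0.5
```

The force rose to 11.6 N while z stayed at 239.1, so the button is on its stop. Next: straight up, clear, and check.

```bash
python3 -m pendant '[[[0,0,-0.005],[0,0,0],0],[[0,0,-0.012],[0,0,0],0],[[0,0,-0.03],[0,0,0],0],[[0,0,-0.06],[0,0,0],0],[[0,0,-0.09],[0,0,0],0],[[0,0,-0.12],[0,0,0],0],[[0,0,-0.15],[0,0,0],0],[[0,0,-0.16],[0,0,0],0],[[0,0,-0.16],[0,0,0],0],[[0,0,-0.16],[0,0,0],0]]'
python3 -m pendant '[[[0,0,0],[0,0,0],0],[[0,0,0],[0,0,0],0],[[0,0,0],[0,0,0],0],[[0,0,0],[0,0,0],0]]'
python3 - <<'E'
from h import *
s=grab('scene','s3'); a=load('scene0')['color']
d=cv2.absdiff(s['color'],a).max(2)
print('tray diff',(d[190:280,295:418]>40).sum(),'dish',(d[183:242,213:272]>40).sum())
B=cv2.resize(s['color'][100:290,140:430],None,fx=2.7,fy=2.7,interpolation=cv2.INTER_CUBIC)
cv2.imwrite('pics/s3b.png',B[:,:,::-1]); print(get_obs()['dq'].round(4))
E
```

```text
time: 18.28
tool_pos: [523.8, -347.8, 396.8]
tcp_rot: [-3.141, 0.001, -0.0]
contact_force: [-0.1, -0.6, -0.1]
grip_width: 0.3
time: 18.62
tool_pos: [524.0, -348.0, 396.5]
tcp_rot: [-3.14, 0.002, -0.0]
contact_force: [-0.3, -0.2, -0.2]
grip_width: 0.6
tray diff 216 dish 496
[ 0.0008 -0.0067 -0.0074 -0.0006  0.0021 -0.0021]
```

View pics/s3b.png

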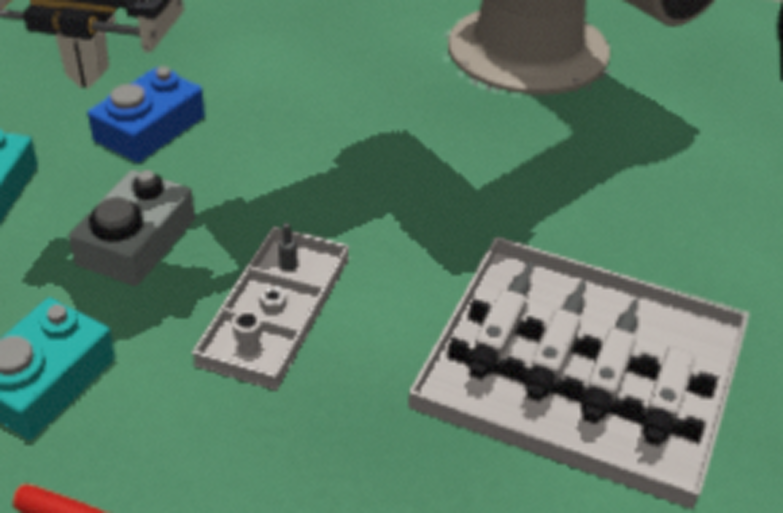

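The final view shows the nozzle standing with its tip at (246,184), unchanged. The socket, nut and four injectors are in place, both buttons are up, and the arm is clear.

```bash
python3 -c "
from plant import close_job
print(close_job())"
```

```text
the job is handed in; nothing more can be done
None
```

I did the job in the order asked and handed it in at about 18.6 s; `close_job()` gives no verdict.

- **Injector:** I pointed with closed fingers about 25 mm above the block of the injector without nozzle (outermost place on the robot's left). The point was (579, 209), held about 3 s with a straight descent and rise. At first I came down 5.5 mm off in y and corrected that while low, staying over the same block.
- **Nozzle:** I pointed about 25 mm above the tip of the loose nozzle, which stands in the compartment nearest the robot. The point was (492, -173), held about 3 s. I made a 2.5 mm correction while low there too.
- **Button:** I pressed the larger button on the grey box at (524, -348). The force rose to 11.6 N with the height steady at 239.1, so it was on its stop. I then went straight up, to about 150 mm above the box.

**Last checks:**
- The final picture shows the nozzle still standing, the injectors, socket and nut where they were, and both buttons up. The measured contact force is about zero.
- The before/after image comparison was not clean: 216 pixels differed over the tray and 496 over the dish. I put this down to the arm's changed shadow without tracing it. By eye nothing has moved, and the nozzle tip is within about 1 pixel of its first position.
- The camera views disagreed by 3–5 mm on the injector and nozzle tip. They disagreed by 11 mm on the button until a closer wrist picture settled it.

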